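Open the ratchet bar clamp fully

ROBOT

A 6-joint arm with a two-finger parallel gripper is mounted at the origin on the work surface. World frame = base frame: x ahead of the robot, y to its left, z up, the work surface at z = 0. Lengths are in m, angles in rad, forces in N, time in s.
With the tool pointing down it reaches from about 0.375 to 0.9 m from the base axis. Payload 3.1 kg.
Tool frame: the origin (TCP) lies midway between the tips of the shut fingers; the grasp point (between the pads) lies 19 mm behind it; x points along the fingers, y is the direction in which the jaws open and shut, and the axes are right-handed (so a half turn about x gives the same grasp; the last joint's range is limited). The gripper opens to 87 mm and grips with 3 to 60 N. Pads are 19 mm wide; open, the fingers measure 117 mm over their backs; the gripper's body (75 mm by 190 mm) begins 51 mm behind the grasp point.
Start: joints at [-1.46, 0.527, 1.433, -0, 1.181, -0.178], TCP at [0.179, -0.599, 0.223] pointing down, gripper open.
Joint ranges: [-3.08, 3.08], [-0.75, 2.2], [0.22, 2.44], [-1.43, 4.57], [0, 2.65], [-2.85, 2.85]. Speed limits (rad/s): [2.79, 2.79, 3.14, 3.14, 3.14, 3.14].

INTERFACE

Orientations are given as a unit quaternion [x, y, z, w].
In Python, from rig import get_obs, imaging, robot gives the robot as it stands.
- The arm moves only by the shell command python3 -m inch 'ROWS' [FORCE]. ROWS is JSON, a list of rows, each a list of 3 entries, a list of its own where there are three numbers: the finger opening in mm, from 0 to 87, then the shift along the tool's x, y, z in mm, then the turn, a rotation vector about the tool's x, y, z in degrees. In form: [[grip, [dx, dy, dz], [wx, wy, wz]], ...]. A call has 1 to 12 rows; each row shifts and turns the pose as measured when the row begins, along the tool's axes as they then stand; what a row does not reach is not made up. A row lasts 1/8 s, in which the tool goes at most 62.5 mm and 10.7 degrees, less where a joint would pass 70% of its speed; a pose out of reach is approached as far as the arm can. A call with a gripper value outside its range is refused whole. The fingers move at their own pace and stop on an object; FORCE is the grip in N (left out, the last holds). Time passes only in rows, so rows that do not move let the fingers close. It gives the time, the measured TCP pose, the force and the opening at its end, in the units of the state.
- get_obs(): the state, without advancing time (a new reading comes with each control period).
- imaging.camera(name): name is "scene" or "top"; returns the picture (480x640x3 uint8, red, green, blue); there is no depth.
- imaging.camera_params(name): a dict with "camera_matrix" (3x3 intrinsics, pixels), "xyz" and "rotation" of the camera in the world. Camera axes: x right, y down, z forward; pixel columns grow to the right and rows downward; lengths in m; the calibration is good to about 2 mm. A picture is of the moment at which its call begins. camera_params takes no time and is no camera call.
- robot.hand_in(): hands the job in, once; it reports no verdict.
Trained networks look in the newest picture that a camera, given by its name, has taken for a name from the list of things; names that differ only in an ending like _2 or _b are one class to them, and where a whole thing is asked for, a point or a joint stands for the part that bears it (a point fixed in the world has none). Each returns a list of dicts, best first, with "confidence" (0 to 1); they miss things now and then, are a little off and sometimes report something else, mostly with a low value. They report only what shows in the picture. A call takes as long as a camera call.
- imaging.cut_out(camera, target): "pixels" (480x640 bool, what is visible of it) and "box" ([centre column, centre row, width, height] in pixels, round what is visible of it).
- imaging.tip_of(camera, target): "pixel" ([column, row] in pixels: a listed point, or the origin of a listed thing).
The state is a dict: "time": time; "q": joint angles; "joint_velocities": joint speeds; "joint_torque": joint torques, N m; "position": TCP position; "tool_rot": TCP orientation; "ft_force": force on the tool from outside, world axes, zero at the start; "moment": the same for the moment, N m; "grip_width": finger opening in m.
Only numpy, scipy, OpenCV 4.12 (cv2) and the standard library are available. Lean on these libraries where they do the work, as an engineer would, in place of code of your own. Each camera call takes 0.05 s, during which the arm holds its last target. There are 200 camera calls.

TASK

Open the blue bar clamp right up so that the aluminium block in it can be taken out later: press the red release pad on the sliding jaw well down and, keeping it down, push the jaw back along its bar until it is fully home against the yellow end stop, then let the pad spring up again. Only press and push with the fingertips: do not grip the jaw from behind, and leave the block standing in the clamp and the other loose things on the bench where they are.

Things in the scene. Friction and masses are not known exactly. Their poses are not given: they have to be found in the camera images.
- clamp: blue ratchet bar clamp fixed to the bench; place and yaw vary. Origin: on the bench, middle of its dark base plate (90 mm in its x; y -167 to +143 mm). The steel bar (30 mm wide, top at 36 mm) runs along its own y through x = 0. Fixed blue jaw (75 mm high) at the -y end; yellow end stop (56 mm high, front face at y = +111 mm) at the +y end. The sliding jaw opens towards its +y. z up.
- jaw (a joint): how far the sliding jaw is open along the bar, m: 0 = near the fixed jaw, 0.136 = fully back at the end stop; starts at 0.02 to 0.065. Slides towards the clamp's +y with about 6 N of friction and stays where it is left. While the pad is up the ratchet blocks opening: it gives up to one 8 mm tooth, then locks.
- pad (a joint): how far the red release pad is pressed straight down, m: 0 to 0.010 (bottom stop). Unpressed it rests at 0 to 0.0035, depending on where the pawl lies on its tooth. Spring: 2.4 N at 0 rising to 6.4 N at 0.010; springs up when let go. The pawl is clear of the teeth from 0.004 on; press to 0.006 or more and keep it there while pushing.
- pad_top (a point): middle of the top of the red release pad on the sliding jaw, 44 x 44 mm, 60 mm above the bench when fully up, 50 mm fully down; moves with jaw and pad. The deck below is at 43 mm, so a fingertip may overhang the pad towards the clamp's +x and -x. A low plate (top 59 mm) begins 24 mm from the middle towards -y, the tall push plate 24 mm towards +y.
- push_face (a point): middle of the front (-y) face of the blue upright push plate on the sliding jaw, right behind the pad: 92 mm wide, 12 mm thick, 40 to 96 mm above the bench, this point at 75 mm. Push here towards the clamp's +y, with the fingertip still on the pad.
- jaw_back: black facing (90 x 3 x 52 mm) on the back (+y side) of the push plate; origin at its centre. Touching it means gripping the jaw from behind; leave it alone.
- block_center (a point): centre of the loose aluminium block (50 x 45 x 34 mm high) standing on the bar beside the fixed jaw; to be left there.
- mug: green ceramic mug with hex keys in it, 82 mm across, 92 mm high, keys up to 135 mm; origin at the centre of its foot. Bystander.
- screwdriver: silver torque screwdriver lying on the bench, 205 mm long along its x, 33 mm thick; origin under its middle. Bystander.
- torch: orange plastic torch lying on the bench, 146 mm long along its x, 48 mm thick; origin under its middle. Bystander.
- mirror: stainless steel mirror on a stick lying flat, 225 mm long along its x, disc 60 mm across; origin on the bench near the middle of the stick. Bystander.
- tray: blue parts tray 100 x 140 x 30 mm with nuts and pins; origin under its centre. Bystander.

How it is judged:
By the outcome, as a careful person would: the job done as asked, in the order asked, and still so for the second after the job is handed in, with the robot touching nothing.
It also fails if it takes over 32 s, if anything falls off the work surface, if the arm or the gripper's body presses on something with over 40 N, if the wrist force passes 120 N, or if a joint passes its speed limit or range.

## Working session

There is one attempt and no reset: what is moved stays moved. The work goes in short steps, Python scripts to look and compute and a shell command to move; the robot and the scene stay as the last step left them, time stands still between calls to the robot, and variables do not carry over. Pictures are saved under pics/ and viewed, about 8 in all and at most 12, crops included, and the job is handed in when it is done.

```bash
mkdir -p pics
cat > h.py <<'E'
import numpy as np, cv2
from rig import get_obs, imaging, robot
from scipy.spatial.transform import Rotation as R
def ray(cam,px):
    p=imaging.camera_params(cam);K=np.array(p["camera_matrix"]);r=np.array(p["rotation"])
    if r.shape!=(3,3): r=R.from_quat(r.ravel()).as_matrix()
    d=r@np.linalg.solve(K,[px[0],px[1],1.]);return np.array(p["xyz"]),d
def at_z(cam,px,z):
    o,d=ray(cam,px);return o+d*(z-o[2])/d[2]
def proj(cam,X):
    p=imaging.camera_params(cam);K=np.array(p["camera_matrix"]);r=np.array(p["rotation"])
    if r.shape!=(3,3): r=R.from_quat(r.ravel()).as_matrix()
    c=K@(r.T@(np.array(X)-p["xyz"]));return c[:2]/c[2]
def save(cam,name):
    im=imaging.camera(cam);cv2.imwrite(f"pics/{name}.png",im[:,:,::-1]);return im
E
python3 - <<'E'
from h import *
np.set_printoptions(precision=4,suppress=True)
save("top","t0");save("scene","s0")
for c in("top","scene"):
    print(c,imaging.camera_params(c)["xyz"])
    for t,z in(("pad_top",.058),("push_face",.075),("block_center",.053),("clamp",0),("jaw_back",.07),("mug",0),("tray",0),("torch",0),("screwdriver",0),("mirror",0)):
        for d in imaging.tip_of(c,t)[:2]:
            print(c,t,d["confidence"],np.round(d["pixel"],1),at_z(c,d["pixel"],z))
o=get_obs();print(o)
E
```

```text
top [0.436  0.0116 1.1942]
top pad_top 0.71 [305.  252.6] [0.5394 0.0501 0.058 ]
top push_face 0.82 [294.1 258.6] [0.5254 0.0727 0.075 ]
top push_face 0.67 [500.2 318.1] [ 0.3942 -0.3573  0.075 ]
top block_center 0.91 [351.4 243.2] [ 0.5588 -0.0506  0.053 ]
top clamp 0.88 [303.3 258.7] [0.5309 0.056  0.    ]
top clamp 0.5 [157.2 203.9] [0.6615 0.3887 0.    ]
top jaw_back 0.5 [289.5 261.9] [0.519  0.0828 0.07  ]
top mug 0.63 [154.7 202.8] [0.6642 0.3944 0.    ]
top mug 0.35 [497.3 320.8] [ 0.3855 -0.3752  0.    ]
top tray 0.73 [522.5 203.7] [ 0.6495 -0.4473  0.    ]
top torch 0.59 [272.5 148.8] [0.7872 0.1247 0.    ]
top screwdriver 0.7 [499.3 320.9] [ 0.3852 -0.3796  0.    ]
top mirror 0.77 [399.5 149.9] [ 0.7802 -0.1696  0.    ]
scene [ 1.1929 -0.5991  0.8768]
scene pad_top 0.77 [315.6 231.9] [0.5373 0.0482 0.058 ]
scene push_face 0.81 [318. 222.] [0.5289 0.0666 0.075 ]
scene block_center 0.71 [297.5 259.6] [ 0.5712 -0.0506  0.053 ]
scene block_center 0.21 [329.3 351.3] [ 0.807  -0.1914  0.053 ]
scene mug 0.57 [428.8 210. ] [ 0.6667  0.3819 -0.    ]
scene tray 0.56 [188.6 399.8] [ 0.6533 -0.4398  0.    ]
scene torch 0.7 [315.8 246.1] [0.5309 0.0534 0.    ]
scene torch 0.61 [407.  280.1] [0.7823 0.117  0.    ]
scene screwdriver 0.65 [145.7 313.7] [ 0.3963 -0.3807  0.    ]
scene mirror 0.94 [328.7 352.8] [ 0.7838 -0.1688  0.    ]
{'time': 1.1, 'q': array([-1.4594,  0.5275,  1.4327, -0.    ,  1.1814, -0.1785]), 'joint_velocities': array([ 0.0007, -0.0013, -0.0007, -0.0005,  0.0006, -0.0006]), 'joint_torque': array([ -0.0004, -44.0027, -17.6985,   0.0635,   0.0505,  -0.    ]), 'position': array([ 0.1786, -0.5989,  0.2226]), 'tool_rot': array([-0.6997, -0.1021,  0.6997, -0.1021]), 'ft_force': array([0.9482, 0.3056, 0.0506]), 'moment': array([-0.0483,  0.054 ,  0.0263]), 'grip_width': 0.08671331739724487}
```

```bash
ls pics
```

```text
s0.png
t0.png
```

View pics/t0.png

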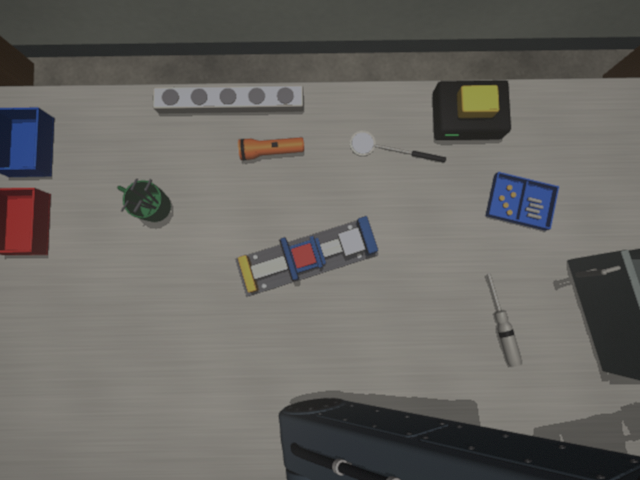

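View pics/s0.png

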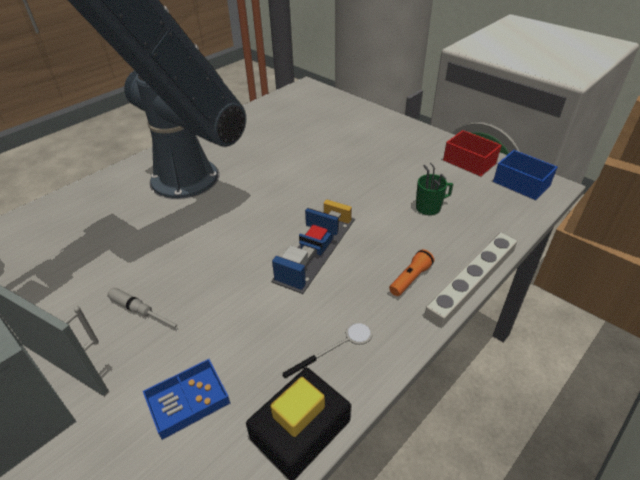

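The top view shows the clamp from its yellow stop at about (247,274) to its fixed jaw at about (367,235). The red pad is at (304,255) and the block at (352,242). The scene view agrees, with the pad at (316,232). There is also an unlisted dark box at the right edge of the top view, about (610,310). Next I'll refine the pad and yaw, and check the arm's path.

Run:
```python
from h import *
np.set_printoptions(precision=4,suppress=True)
rays=[]
for c,f in(("top","t0"),("scene","s0")):
    im=cv2.imread(f"pics/{f}.png");p=imaging.tip_of(c,"pad_top")[0]["pixel"]
    hsv=cv2.cvtColor(im,cv2.COLOR_BGR2HSV)
    m=(((hsv[...,0]<8)|(hsv[...,0]>172))&(hsv[...,1]>140)&(hsv[...,2]>60)).astype(np.uint8)
    n,l,s,ce=cv2.connectedComponentsWithStats(m)
    i=min(range(1,n),key=lambda k:np.hypot(*(ce[k]-p))-.01*s[k,4])
    print(c,"red",s[i],ce[i]); rays.append(ray(c,ce[i]))
    for z in(.06,.0565):print(z,at_z(c,ce[i],z))
    if c=="top":
        pts=np.argwhere(l==i)[:,::-1]
        w=np.array([at_z(c,q,.058)[:2] for q in pts],np.float32);r=cv2.minAreaRect(w);print(r)
    y=((abs(hsv[...,0].astype(int)-25)<8)&(hsv[...,1]>130)&(hsv[...,2]>60)).astype(np.uint8)
    n,l,s,ce=cv2.connectedComponentsWithStats(y)
    for k in range(1,n):
        if s[k,4]>60: print("yellow",s[k],ce[k],at_z(c,ce[k],.056))
A=sum(np.eye(3)-np.outer(d,d)/(d@d) for o,d in rays);b=sum((np.eye(3)-np.outer(d,d)/(d@d))@o for o,d in rays)
print("tri",np.linalg.solve(A,b))
cl=imaging.cut_out("top","clamp")[0];pts=np.argwhere(cl["pixels"])[:,::-1].astype(np.float32);r=cv2.minAreaRect(pts);print("clamp",cl["confidence"],r,[at_z("top",q,.03)[:2] for q in cv2.boxPoints(r)])
for t in np.linspace(0,1,5): print("path px",proj("top",np.array([.179,-.599,.22])*(1-t)+t*np.array([.54,.05,.2])))
print(R.from_quat(get_obs()["tool_rot"]).as_matrix())
im=cv2.imread("pics/t0.png")[190:310,210:400];cv2.imwrite("pics/t0c.png",cv2.resize(im,None,fx=4,fy=4,interpolation=2))
```

```text
top red [292 244  23  23 347] [303.219 255.366]
0.06 [0.5333 0.0539 0.06  ]
0.0565 [0.5336 0.054  0.0565]
((0.5334348082542419, 0.053783249109983444), (0.040316544473171234, 0.04010739549994469), 17.640621185302734)
yellow [460  85  39  30 994] [479.7505  98.4276] [ 0.8797 -0.3444  0.056 ]
yellow [239 256  17  36 305] [247.0361 273.5246] [0.4964 0.175  0.056 ]
scene red [306 225  21  14 194] [316.3711 231.5619]
0.06 [0.5395 0.0489 0.06  ]
0.0565 [0.5367 0.0517 0.0565]
yellow [324 200  27  23 343] [338.2974 209.7901] [0.5187 0.1563 0.056 ]
yellow [ 270  376   55   61 2000] [297.497 405.732] [ 0.8456 -0.3194  0.056 ]
tri [0.534  0.0542 0.0532]
clamp 0.57 ((305.6171569824219, 254.62088012695312), (45.92253494262695, 140.62832641601562), 72.47443389892578) [array([0.5415, 0.2127]), array([ 0.6316, -0.0853]), array([ 0.5334, -0.1134]), array([0.4451, 0.182 ])]
path px [670.0101 441.2854]
path px [573.7731 390.0272]
path px [480.5162 340.3563]
path px [390.1033 292.2001]
path px [302.4061 245.4905]
[[ 0.      0.2858 -0.9583]
 [-0.     -0.9583 -0.2858]
 [-1.      0.     -0.    ]]
```

View pics/t0c.png

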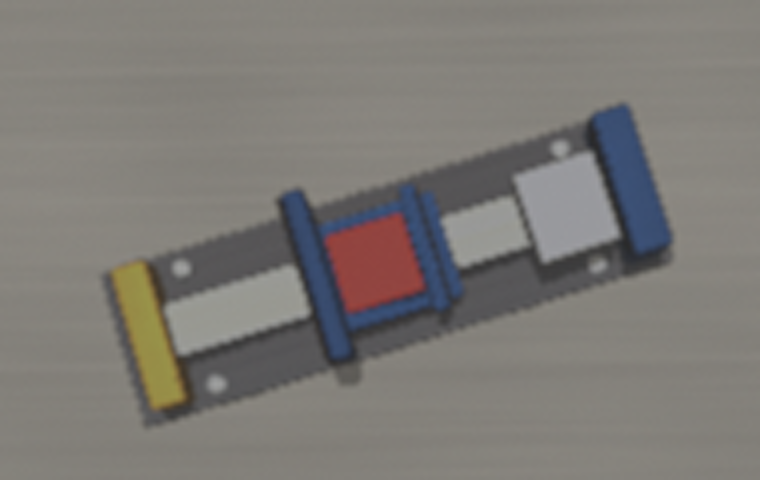

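The crop shows the yaw clearly, about 17.5° in the picture. The gap between the front plate and the push plate is free around the pad at (372,262) in the crop. The pad centre is about (0.534, 0.054), and clamp +y is about (-0.301, 0.954) in the world. I'll shut the fingers, swing clear of the box, and turn the tool so that its y axis lies along clamp x.

```bash
python3 -m inch '[[0,[0,-47,-20],[0,0,0]],[0,[0,-47,-20],[0,0,0]],[0,[0,-47,-20],[0,0,0]],[0,[0,-47,-20],[0,0,0]]]' 30; python3 -m inch '[[0,[0,-30,-40],[-9.1,0,0]],[0,[0,-23,-44],[-9.1,0,0]],[0,[0,-16,-48],[-9.1,0,0]],[0,[0,-8,-49],[-9.1,0,0]],[0,[0,0,-50],[-9.1,0,0]],[0,[0,8,-49],[-9.1,0,0]],[0,[0,16,-48],[-9.1,0,0]],[0,[0,23,-44],[-9.1,0,0]],[0,[0,30,-40],[-9.1,0,0]],[0,[0,36,-35],[-9.1,0,0]],[0,[0,0,0],[0,0,0]]]'
cat > st.py <<'E'
from h import *
np.set_printoptions(precision=4,suppress=True)
import sys
o=get_obs();M=R.from_quat(o["tool_rot"]).as_matrix();th=np.radians(17.5)
u=np.array([-np.sin(th),np.cos(th),0]);cx=np.array([np.cos(th),np.sin(th),0])
pad=np.array([.534,.054,.06]);d=o["position"]-pad
print("t",o["time"],"pos",o["position"],"rel pad cx,cy,z(bench) mm",1e3*(d@cx),1e3*(d@u),1e3*o["position"][2],"F cx,cy,z",o["ft_force"]@cx,o["ft_force"]@u,o["ft_force"][2],"grip",o["grip_width"])
want=np.column_stack([[0,0,-1],cx,-u]);
print("shift tool mm to above pad:",M.T@(pad-o["position"])*1e3,"turn deg",np.degrees(R.from_matrix(M.T@want).as_rotvec()))
E
python3 st.py
```

```text
time: 1.75
position: [0.2016, -0.3955, 0.2217]
tool_rot: [0.7, 0.099, -0.7, 0.103]
ft_force: [0.3, 0.1, 0.4]
grip_width: 0.0547
time: 3.12
position: [0.5071, 0.0239, 0.2231]
tool_rot: [0.402, 0.575, -0.405, 0.587]
ft_force: [-0.8, 0.5, -0.0]
grip_width: 0.0003
t 3.125 pos [0.5071 0.0239 0.2231] rel pad cx,cy,z(bench) mm -34.708735265616724 -20.66642708907325 223.05797205184004 F cx,cy,z -0.5826919230796909 0.7166304977468366 -0.01529781704923473 grip 0.00028846988967079165
shift tool mm to above pad: [162.9872  34.5439 -21.4844] turn deg [ 2.9168  0.907  -0.435 ]
```

```bash
python3 -m inch '[[0,[20,17,-11],[2.9,0.9,-0.4]],[0,[40,17,-10],[0,0,0]],[0,[40,0,0],[0,0,0]],[0,[30,0,0],[0,0,0]],[0,[0,0,0],[0,0,0]]]'; python3 st.py
python3 - <<'E'
from h import *
a=save("top","t1");b=save("scene","s1")
f=lambda i,x,y,w,h,s:cv2.resize(i[y:y+h,x:x+w,::-1],None,fx=s,fy=s,interpolation=2)
cv2.imwrite("pics/c1.png",np.hstack([f(a,220,190,130,130,3),f(b,255,160,130,130,3)]))
E
```

```text
time: 3.75
position: [0.5333, 0.0516, 0.0913]
tool_rot: [0.42, 0.567, -0.42, 0.57]
ft_force: [0.0, 0.9, 0.0]
grip_width: 0.0007
t 3.75 pos [0.5333 0.0516 0.0913] rel pad cx,cy,z(bench) mm -1.3792419929662458 -2.037103983112638 91.25121305601533 F cx,cy,z 0.320821084417654 0.8681917892160683 0.001873595149887386 grip 0.0006623283402438485
shift tool mm to above pad: [31.248   1.3065 -2.1327] turn deg [-0.4369  0.1566 -0.1043]
```

View pics/c1.png

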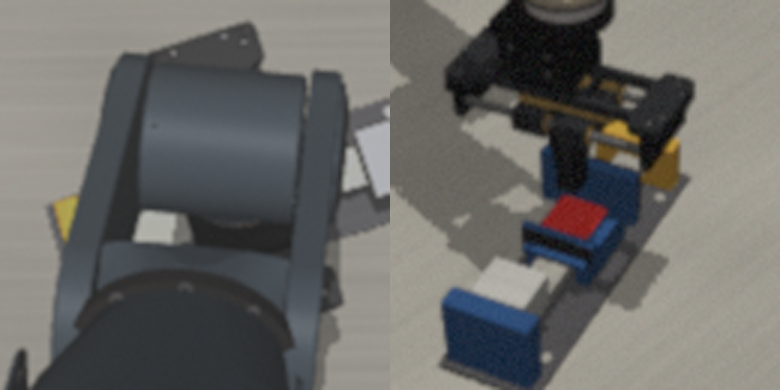

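The scene crop shows the shut fingers hanging over the red pad, just in front of the blue push plate. I'll press down now.

```bash
python3 -m inch '[[0,[20,1,-2],[0,0,0]],[0,[8,0,0],[0,0,0]],[0,[4,0,0],[0,0,0]],[0,[0,0,0],[0,0,0]]]'; python3 st.py
```

```text
time: 4.35
position: [0.5403, 0.0522, 0.0667]
tool_rot: [0.424, 0.562, -0.418, 0.575]
ft_force: [0.5, -0.1, -0.4]
grip_width: 0.0005
t 4.35 pos [0.5403 0.0522 0.0667] rel pad cx,cy,z(bench) mm 5.439982408198964 -3.6158496895648886 66.65544913156239 F cx,cy,z 0.42907703299971467 -0.25205651879050084 -0.3553683475074055 grip 0.0005496510330613537
shift tool mm to above pad: [ 6.5239 -5.589  -3.6283] turn deg [-0.5331  0.5542 -1.0025]
```

```bash
python3 -m inch '[[0,[0,0,0],[0,0,0]],[0,[3,-5,-4],[-0.5,0.5,-1]],[0,[0,0,0],[0,0,0]]]'; python3 st.py; python3 -c "
from h import *
o=get_obs();print(o['q'],o['joint_velocities'],o['moment'],o['joint_torque'])"
```

```text
time: 4.72
position: [0.5346, 0.0546, 0.0645]
tool_rot: [0.418, 0.57, -0.418, 0.571]
ft_force: [-0.4, -0.2, 0.6]
grip_width: 0.0003
t 4.725 pos [0.5346 0.0546 0.0645] rel pad cx,cy,z(bench) mm 0.7742467501806417 0.4232487545304219 64.51713901956208 F cx,cy,z -0.4450687795519615 -0.11489501442585794 0.5867251237429769 grip 0.00033181775066855464
shift tool mm to above pad: [ 4.5171 -0.7772  0.4181] turn deg [ 0.005   0.065  -0.0366]
[-1.05748439e-01  6.52287069e-01  1.77977230e+00 -1.20618892e-03
  7.08493651e-01 -4.10353616e-01] [-0.00178946 -0.00828318 -0.00973714 -0.00134688 -0.00411854 -0.00183624] [ 0.0170207  -0.06508262 -0.02947186] [ 1.39100761e-03 -4.10495353e+01 -9.31588054e+00  3.89797753e-02
  8.94719479e-02 -1.01992543e-02]
```

```bash
python3 -m inch '[[0,[6,0,0],[0,0,0]],[0,[0,0,0],[0,0,0]]]'; python3 st.py;python3 -m inch '[[0,[5,0,0],[0,0,0]],[0,[0,0,0],[0,0,0]]]'; python3 st.py
```

```text
time: 4.97
position: [0.5346, 0.0548, 0.0581]
tool_rot: [0.418, 0.57, -0.418, 0.571]
ft_force: [-0.1, 1.0, 0.1]
grip_width: 0.0004
t 4.975 pos [0.5346 0.0548 0.0581] rel pad cx,cy,z(bench) mm 0.7943020361779559 0.5592103176034244 58.05424826243781 F cx,cy,z 0.23755449739244527 1.0209470363826365 0.13071054938382845 grip 0.000423991953947399
shift tool mm to above pad: [-1.9456 -0.7933  0.5611] turn deg [ 0.0166  0.0616 -0.0333]
time: 5.22
position: [0.5351, 0.0547, 0.0533]
tool_rot: [0.418, 0.57, -0.418, 0.571]
ft_force: [-0.7, 0.1, 5.2]
grip_width: 0.0005
t 5.225 pos [0.5351 0.0547 0.0533] rel pad cx,cy,z(bench) mm 1.2487207185015485 0.37631392717527085 53.31672438572199 F cx,cy,z -0.5947815831215983 0.334912679937384 5.151175792105324 grip 0.0004955392799642045
shift tool mm to above pad: [-6.6846 -1.2391  0.3854] turn deg [ 0.0133  0.0808 -0.0836]
```

```bash
python3 -m inch '[[0,[2.5,-1,0],[0,0,0]],[0,[0,0,0],[0,0,0]]]'; python3 st.py;python3 -m inch '[[0,[0,0,-6],[0,0,0]],[0,[0,0,-5],[0,0,0]],[0,[0,0,0],[0,0,0]]]'; python3 st.py
```

```text
time: 5.48
position: [0.5351, 0.0548, 0.0518]
tool_rot: [0.419, 0.569, -0.417, 0.571]
ft_force: [-0.2, 0.4, 6.2]
grip_width: 0.0003
t 5.475 pos [0.5351 0.0548 0.0518] rel pad cx,cy,z(bench) mm 1.2507892446650584 0.39640800131832915 51.76874721216119 F cx,cy,z -0.05473448979106428 0.3844736508711303 6.230228486671221 grip 0.00033157231446710874
shift tool mm to above pad: [-8.2353 -1.2189  0.4107] turn deg [-0.0109  0.0975 -0.2213]
time: 5.85
position: [0.5345, 0.0632, 0.0535]
tool_rot: [0.419, 0.567, -0.417, 0.574]
ft_force: [-1.7, 1.1, 3.9]
grip_width: 0.0004
t 5.85 pos [0.5345 0.0632 0.0535] rel pad cx,cy,z(bench) mm 3.2419803666925127 8.61852459701781 53.541337393025614 F cx,cy,z -1.2486910103245987 1.5920961935999438 3.9488778522088612 grip 0.0004169174179222422
shift tool mm to above pad: [-6.4266 -3.1989  8.6585] turn deg [ 0.0791  0.395  -0.4888]
```

```bash
python3 -m inch '[[0,[3,-3,0],[0,0.4,-0.5]],[0,[0,0,0],[0,0,0]]]'; python3 st.py
```

```text
time: 6.1
position: [0.5341, 0.0629, 0.0516]
tool_rot: [0.42, 0.569, -0.417, 0.571]
ft_force: [-1.2, -0.7, 6.1]
grip_width: 0.0003
t 6.1 pos [0.5341 0.0629 0.0516] rel pad cx,cy,z(bench) mm 2.770674548224766 8.427731802133039 51.59412396599131 F cx,cy,z -1.3863385206069352 -0.29050877745944126 6.070156798197253 grip 0.0003163807600642947
shift tool mm to above pad: [-8.4189 -2.7255  8.4295] turn deg [ 0.0016  0.0125 -0.3095]
```

```bash
python3 -m inch '[[0,[2.5,-2,0],[0,0,0]],[0,[1,0,-4],[0,0,-0.3]],[0,[1,0,-4],[0,0,0]]]'; python3 st.py; python3 -m inch '[[0,[1,-1,-5],[0,0,0]],[0,[1,-1,-5],[0,0,0]]]'; python3 st.py
```

```text
time: 6.48
position: [0.533, 0.0673, 0.0503]
tool_rot: [0.418, 0.568, -0.417, 0.574]
ft_force: [-1.4, -6.4, 10.0]
grip_width: 0.0006
t 6.475 pos [0.533  0.0673 0.0503] rel pad cx,cy,z(bench) mm 3.032356202744286 13.030221395278245 50.307656026604086 F cx,cy,z -3.2453287022937767 -5.685083167082018 10.013628827162078 grip 0.000583758720216357
shift tool mm to above pad: [-9.6258 -3.0095 13.0847] turn deg [ 0.128   0.3633 -0.3089]
time: 6.72
position: [0.5315, 0.0729, 0.0503]
tool_rot: [0.417, 0.565, -0.417, 0.577]
ft_force: [0.3, -5.7, 9.0]
grip_width: 0.0004
t 6.725 pos [0.5315 0.0729 0.0503] rel pad cx,cy,z(bench) mm 3.274673740526754 18.747534618801314 50.33863276838613 F cx,cy,z -1.4194114358374461 -5.57729625807378 9.024163694063818 grip 0.0004073614602045279
shift tool mm to above pad: [-9.4426 -3.2556 18.862 ] turn deg [ 0.2598  0.7753 -0.6257]
```

The pad is at its bottom stop (TCP at 50.3 mm, 9–10 N) and the jaw is sliding with about 6 N. I'll keep pushing.

```bash
python3 -m inch '[[0,[1,-1,-8],[0.2,0.7,-0.5]],[0,[1,-1,-8],[0,0.3,0]],[0,[1,0,-8],[0,0.3,0]],[0,[1,-1,-8],[0,0.3,-0.2]]]'; python3 st.py; python3 -m inch '[[0,[1,-1,-8],[0,0.3,0]],[0,[1,0,-8],[0,0.3,-0.2]]]'; python3 st.py
```

```text
time: 7.22
position: [0.5247, 0.0956, 0.0503]
tool_rot: [0.419, 0.57, -0.414, 0.573]
ft_force: [1.0, -6.9, 8.3]
grip_width: 0.0001
t 7.225 pos [0.5247 0.0956 0.0503] rel pad cx,cy,z(bench) mm 3.65470541905245 42.45274635010578 50.31046631244208 F cx,cy,z -1.095405484492569 -6.895976112108967 8.292732594503395 grip 0.00014875104374658852
shift tool mm to above pad: [-9.7645 -3.8503 42.4183] turn deg [ 0.3537 -0.0666 -0.3911]
time: 7.48
position: [0.5213, 0.1073, 0.0503]
tool_rot: [0.419, 0.572, -0.413, 0.572]
ft_force: [-0.7, -7.8, 10.5]
grip_width: 0.0003
t 7.475 pos [0.5213 0.1073 0.0503] rel pad cx,cy,z(bench) mm 3.9236684954703662 54.64209762163087 50.270619878291264 F cx,cy,z -3.0328736533088465 -7.177158092558347 10.51429306586817 grip 0.00032221945224458585
shift tool mm to above pad: [-10.0516  -4.345   54.5518] turn deg [ 0.5106 -0.3095 -0.3779]
```

```bash
python3 -m inch '[[0,[1,-2,-8],[0.4,0,-0.3]],[0,[1,-1,-8],[0,0.1,0]],[0,[1,-1,-8],[0,0.1,-0.1]]]'; python3 st.py; python3 -m inch '[[0,[1,-1,-6],[0,0.1,0]],[0,[1,0,-5],[0,0.2,0]]]'; python3 st.py
```

```text
time: 7.85
position: [0.5162, 0.1245, 0.0503]
tool_rot: [0.419, 0.569, -0.414, 0.573]
ft_force: [0.1, -7.3, 10.4]
grip_width: 0.001
t 7.85 pos [0.5162 0.1245 0.0503] rel pad cx,cy,z(bench) mm 4.173571501858656 72.58307374891751 50.33028607408308 F cx,cy,z -2.0549740998566857 -6.970646376287445 10.401860555008627 grip 0.0009673973471591673
shift tool mm to above pad: [-9.6291 -4.4023 72.575 ] turn deg [ 0.2518  0.0637 -0.5358]
time: 8.1
position: [0.514, 0.1321, 0.0503]
tool_rot: [0.42, 0.569, -0.413, 0.574]
ft_force: [-1.4, -7.3, 10.8]
grip_width: 0.0005
t 8.1 pos [0.514  0.1321 0.0503] rel pad cx,cy,z(bench) mm 4.399118771654047 80.46226208428354 50.283858739729794 F cx,cy,z -3.5058948468643774 -6.584317212776332 10.822826251252422 grip 0.0005142338562913291
shift tool mm to above pad: [-9.7135 -4.7649 80.4417] turn deg [ 0.3441  0.0413 -0.6924]
```

```bash
python3 -m inch '[[0,[1,-1,-5],[0.2,0.1,-0.3]],[0,[1,0,-5],[0,0.1,-0.2]]]'; python3 st.py; python3 -m inch '[[0,[1,-1,-5],[0,0.1,-0.2]],[0,[1,0,-5],[0,0.2,0]]]'; python3 st.py
```

```text
time: 8.35
position: [0.5119, 0.1384, 0.0503]
tool_rot: [0.418, 0.569, -0.416, 0.573]
ft_force: [-1.8, -6.4, 11.7]
grip_width: 0.0007
t 8.35 pos [0.5119 0.1384 0.0503] rel pad cx,cy,z(bench) mm 4.282838936026414 87.13048419823873 50.306539452463234 F cx,cy,z -3.620217108714958 -5.528079867663277 11.725275281309942 grip 0.0006774636330086032
shift tool mm to above pad: [-9.5327 -4.5749 87.1334] turn deg [ 0.2269  0.1218 -0.3157]
time: 8.6
position: [0.512, 0.1384, 0.0504]
tool_rot: [0.413, 0.568, -0.416, 0.577]
ft_force: [-1.0, -24.3, 11.3]
grip_width: 0.0004
t 8.6 pos [0.512  0.1384 0.0504] rel pad cx,cy,z(bench) mm 4.376302742670229 87.07001119917385 50.4165764960216 F cx,cy,z -8.281411840357162 -22.86283706305415 11.296286897333394 grip 0.0003819445384094134
shift tool mm to above pad: [-8.5411 -5.3181 87.126 ] turn deg [ 0.6427  0.698  -0.2223]
```

The jaw has stopped hard: 23 N of push with no further motion. I'll check the picture before releasing the pad.

Run:
```python
from h import *
b=save("scene","s2");a=save("top","t2")
f=lambda i,x,y,w,h,s:cv2.resize(i[y:y+h,x:x+w,::-1],None,fx=s,fy=s,interpolation=2)
cv2.imwrite("pics/c2.png",np.hstack([f(b,265,170,110,130,3.5),f(a,220,220,90,130,3.5)]))
```

```text
(no output)
```

View pics/c2.png

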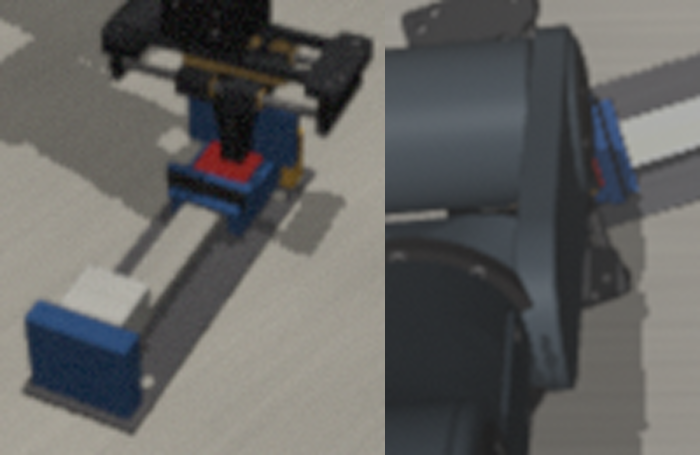

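The crop shows the jaw up against the yellow stop with the pad held down, and the block still by the fixed jaw. I'll lift straight up first, so that moving back can't drag the jaw, and then clear away.

```bash
python3 -m inch '[[0,[-3,0,-1],[0,0,0]],[0,[-6,0,0],[0,0,0]],[0,[-12,0,1],[0,0,0]],[0,[-40,0,3],[0,0,0]],[0,[-50,0,0],[0,0,0]],[0,[-50,0,0],[0,0,0]]]'; python3 st.py; python3 -m inch '[[0,[0,0,60],[0,0,0]],[0,[0,0,60],[0,0,0]],[0,[0,0,60],[0,0,0]],[0,[0,0,60],[0,0,0]],[0,[0,0,60],[0,0,0]],[0,[0,0,0],[0,0,0]]]'
python3 - <<'E'
from h import *
np.set_printoptions(precision=4,suppress=True)
a=save("top","t2b");b=save("scene","s3")
f=lambda i,x,y,w,h,s:cv2.resize(i[y:y+h,x:x+w,::-1],None,fx=s,fy=s,interpolation=2)
cv2.imwrite("pics/c3.png",np.hstack([f(b,255,170,130,130,3),f(a,220,190,130,130,3)]))
for c in("top","scene"):
  for t,z in(("pad_top",.06),("block_center",.053),("mug",0),("tray",0),("torch",0),("screwdriver",0),("mirror",0)):
    for d in imaging.tip_of(c,t)[:1]: print(c,t,d["confidence"],np.round(d["pixel"],1),at_z(c,d["pixel"],z))
E
```

```text
time: 9.45
position: [0.5077, 0.1366, 0.2123]
tool_rot: [0.411, 0.572, -0.42, 0.572]
ft_force: [1.7, -0.5, -0.3]
grip_width: 0.0007
t 9.45 pos [0.5077 0.1366 0.2123] rel pad cx,cy,z(bench) mm -0.2615807066422664 86.70768442449517 212.3293719984523 F cx,cy,z 1.4806356574059505 -0.9671757373958509 -0.3185375506353785 grip 0.0006689382876873865
shift tool mm to above pad: [152.9779   0.8959  85.554 ] turn deg [0.5764 0.4352 0.5633]
time: 10.2
position: [0.6061, -0.1514, 0.223]
tool_rot: [0.41, 0.571, -0.414, 0.578]
ft_force: [-0.4, 0.2, 0.9]
grip_width: 0.0009
top pad_top 0.83 [269.  264.2] [0.5154 0.1274 0.06  ]
top block_center 0.61 [350.1 241.2] [ 0.5632 -0.0478  0.053 ]
top mug 0.94 [159.1 206.9] [0.6545 0.3842 0.    ]
top tray 0.77 [519.9 202.4] [ 0.6527 -0.4416  0.    ]
top torch 0.63 [270.6 149.2] [0.7863 0.1291 0.    ]
top screwdriver 0.57 [500.8 320.2] [ 0.3867 -0.3831  0.    ]
top mirror 0.65 [498.3 318.7] [ 0.3901 -0.3777  0.    ]
scene pad_top 0.61 [329.9 212.1] [0.5118 0.1302 0.06  ]
scene block_center 0.81 [295.9 257. ] [ 0.5618 -0.0469  0.053 ]
scene mug 0.88 [427.4 207.9] [0.6583 0.3872 0.    ]
scene tray 0.89 [189.6 400.8] [ 0.6566 -0.4397  0.    ]
scene torch 0.85 [409.5 277.9] [ 0.7825  0.1272 -0.    ]
scene screwdriver 0.89 [145.7 313.8] [ 0.3965 -0.3808  0.    ]
scene mirror 0.57 [329.8 350.1] [ 0.7808 -0.1622  0.    ]
```

View pics/c3.png

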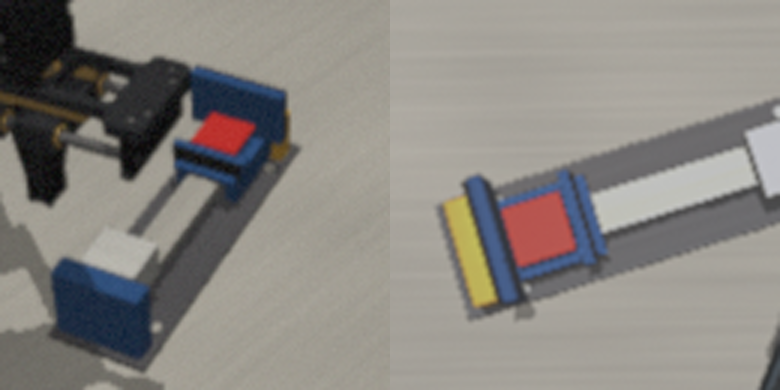

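Both crops show the jaw flush against the yellow stop, the red pad free, and the block standing by the fixed jaw. I'm handing in.

```bash
python3 -c "
from rig import robot;print(robot.hand_in())"
```

```text
the job is handed in; nothing more can be done
None
```

The clamp is fully open. I pressed the red pad to its bottom stop with the shut fingertips. Holding it there, I pushed the jaw about 74 mm with roughly 6–7 N until it stopped hard against the yellow end stop. Then I lifted straight up, moved clear and handed in at about 11 s of the 32 s allowed.

- **Jaw:** At the end the push rose to about 23 N with no further movement, and the last pictures from both cameras show the jaw flush with the stop. I had estimated about 80 mm of travel from the first picture. I put the difference down to the rough guess I made for the stop's thickness.
- **Pad:** While the jaw moved, the tool height stayed at 50.3–50.4 mm, which is the pad fully down. It looks free again in the last pictures, but I didn't measure its height after release.
- **Block and bystanders:** The block still stands by the fixed jaw. The networks place the block, mug, tray, torch and screwdriver within about 1 cm of where they were, which is within their scatter.
- **Disagreement:** In the last top view the network mistook the screwdriver for the mirror. The scene camera still has the mirror within about 7 mm of its first position.
- **Odd reading:** During the approach the tool drifted about 7 mm sideways above the pad, with no contact force. I corrected it before pressing.

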